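# Clamp the freshly glued gift box with the one-hand bar clamp

## Robot

A 6-joint arm with a two-finger parallel gripper is mounted at the origin on the work surface. World frame = base frame: x ahead of the robot, y to its left, z up, the work surface at z = 0. Lengths are in m, angles in rad, forces in N, time in s.
With the tool pointing down it reaches from about 0.35 to 0.875 m from the base axis. Payload 4.2 kg.
Tool frame: the origin (TCP) lies at the very end of the fingers, on their centre line; the grasp point (between the pads) lies 19 mm behind it; z points along the fingers, y is the line along which they close (so a half turn about z gives the same grasp; the last joint's range is limited). The gripper opens to 87 mm and grips with 3 to 60 N. Pads are 19 mm wide; open, the fingers measure 117 mm over their backs; the gripper's body (75 mm by 190 mm) begins 51 mm behind the grasp point.
Start: joints at [1.395, 0.385, 0.008, 0, -1.194, -0.259], TCP at [0.263, 0.567, 0.184] pointing down, gripper open.
Joint ranges: [-3.14, 3.14], [-1.21, 2.06], [-1.07, 1.41], [-3.16, 2.05], [-2.99, -0.16], [-3.1, 3.1]. Speed limits (rad/s): [2.79, 2.79, 3.14, 3.14, 3.14, 3.14].

## Interface

Orientations are given as a unit quaternion [x, y, z, w].
In Python, from cell import manip, optics gives the robot as it stands. The module is installed in compiled form; this text tells all that it offers.
- The arm moves only by the tool servo_tool, never from a script. Its argument "increments" is a list of rows, each a list of 7 numbers: the shift along the world's x, y, z in mm, then the turn, a rotation vector about the world's x, y, z in degrees, then the finger opening in mm, from 0 to 87. In form: [[dx, dy, dz, ax, ay, az, claw], ...]. A call has 1 to 5 rows; each row shifts and turns the commanded pose from where the row before left it; what a row does not reach is not made up. A row lasts 1/10 s, in which the tool goes at most 50 mm and 8.59 degrees, less where a joint would pass 70% of its speed; a pose out of reach is approached as far as the arm can. A call with a gripper value outside its range is refused whole. The fingers move at their own pace and stop on an object; "force" is the grip in N (left out, the last holds). Time passes only in rows, so rows that do not move let the fingers close. It gives the time, the measured TCP pose, the force, the opening and the grip force at its end, in the units of the state.
- manip.get_state(): the state, without advancing time (a new reading comes with each control period).
- optics.snapshot(name): name is "side" or "top"; returns a dict with "frame" (480x640x3 uint8, red, green, blue), "fov_y" (degrees; the focal length in pixels is half the picture's height over the tangent of half this angle, whatever the lens; pixels are square), "cx", "cy" (the principal point, pixels), "D" ([k1, k2, p1, p2, k3] as OpenCV has them; the pictures are not rectified), "extrinsics" (4x4, takes a point from world to camera coordinates). Camera axes: x right, y up, looking along -z (the intrinsics and any distortion apply to the point x, -y, -z); pixel columns grow to the right and rows downward; lengths in m; the calibration is good to about 2 mm. A picture is of the moment at which its call begins. There is no depth.
- manip.job_done(): hands the job in; it is judged then, once.
The state is a dict: "clock": time; "joints": joint angles; "qvel": joint speeds; "joint_torque": joint torques, N m; "position": TCP position; "eef_rot": TCP orientation; "ft_force": force on the tool from outside, world axes, zero at the start; "wrist_torque": the same for the moment, N m; "grip_width": finger opening in m; "finger_force": force on a finger pad.
Only numpy, scipy, OpenCV 4.12 (cv2) and the standard library are available. Lean on these libraries where they do the work, as an engineer would, in place of code of your own. Each camera call takes 0.05 s, during which the arm holds its last target. There are 200 camera calls.

## Task

The red gift box has just been glued: stand it upright on the gluing board between the clamp's two pads, its long side along the bar, and let go of it. Then pump the clamp's red trigger, never pushing the bar or its jaw by hand, until the sprung pad comes up and presses the box firmly against the fixed jaw without crushing the cardboard. Finish still holding the trigger squeezed, because this clamp loses its pressure when the trigger is let go, and leave the other things on the counter where they are.

Things in the scene. Friction and masses are not known exactly. Their poses are not given: they have to be found in the camera images.
- clamp: Yellow one-hand bar clamp lying flat, screwed to a plywood board fixed to the counter. Origin at counter height under the bar's centre line; z up, bar along y, jaws towards +x, handle towards -x. Board x -25..112, y -115..135, top z 18 mm. Clamp body x -28..36, y 56..112, z to 68 mm. Bar 18 mm wide at x 0, z 44..52. Jaws x -12..98, z to 66 mm. Nothing on it is taller than 70 mm.
- fixed_jaw: The jaw fixed on the clamp body, with a black rubber pad 44 mm wide (clamp x 46 to 90 mm) and 44 mm tall whose face lies at clamp y = 50 mm and looks to -y. Its frame is the same as the clamp's.
- bar: The flat steel bar with the yellow sliding jaw at its -y end; both move with joint jaw_travel. At jaw_travel 0 its frame is the clamp's, the jaw covers clamp y -98 to -76 mm and the bar y -100 to 260 mm; then all shift by jaw_travel. Not to be pushed by the robot.
- rubber_pad: The black rubber pad, 44 x 44 mm (clamp x 46 to 90 mm, z 26 to 70 mm), carried on a spring plunger on the sliding jaw; its face looks to clamp +y, at clamp y = -56 mm + jaw_travel - pad_spring.
- trigger_lever: The red trigger lever, beside the handle on its -y side (the sliding jaw's side). 10 mm thick, 24 mm tall (clamp z 36 to 60 mm), reaching out to about clamp x = -103 mm. It swings about an upright pin at clamp x = 33, y = 80 mm, where its frame has its origin.
- trigger_grip (a point): A point on the trigger's outer (-y) face at half height, 97 mm from its pin, the place to pull. At rest it is at about clamp (-63, 64, 48) mm, 54 mm from the handle's rear face; fully squeezed 32 mm from it.
- handle_grip (a point): The point on the rear (+y) face of the black handle opposite trigger_grip, at clamp (-64, 118, 48) mm. The handle is a straight bar along clamp x from -116 to -26 mm, 13 mm thick in y (105 to 118 mm), z 35 to 61 mm; there is free air below and on both sides of handle and trigger.
- box_spot (a point): A point on the board's top, midway between the jaw pads when wide open and in line with their middle, at clamp (68, 13, 18) mm. The box's underside centre goes at clamp x = 68 mm within 12 mm.
- pad_face (a point): Centre of the sprung rubber pad's face, 48 mm above the counter.
- trigger (a joint): Trigger angle, rad: 0 let go (a spring returns it in about 0.5 s), 0.23 fully squeezed towards the handle. Pulling it at trigger_grip takes 5 to 8 N plus about 2 N to draw the bar; against the box a 20 N pull gives about 17 N on it, 30 N about 30 N. A full squeeze draws the bar on by one 8 mm tooth (the first squeeze by 2 to 10 mm); let it back fully between squeezes.
- jaw_travel (a joint): Travel of bar and sliding jaw, m, towards the fixed jaw (clamp +y). The clear opening between the pads is 106 mm - jaw_travel, 90 to 106 mm at the start. With the trigger let go only a brake of about 4 N holds the bar, so pressure on the box above about 4 N lasts only while the trigger is held.
- pad_spring (a joint): How far the sprung pad is pushed into its jaw, m: 0 free, 0.010 at its stop. Its spring gives 20 N per mm, so this shows the force on the box: 0.5 mm is 10 N, 1.5 mm is 30 N.
- box_red: RED stiff cardboard gift box, 50 mm (its x) by 70 mm (its y) by 60 mm tall, about 140 g, with a thin gold band and a gold frame on the lid; origin at the centre of its underside, z up. Its two 50 mm wide ends go to the pads. The glued joint wants 10 to 30 N; the cardboard is crushed above 40 N.
- box_blue: BLUE stiff cardboard gift box, 50 mm (its x) by 70 mm (its y) by 60 mm tall, about 140 g, with a thin gold band and a gold frame on the lid; origin at the centre of its underside, z up. To be left alone.
- box_green: GREEN stiff cardboard gift box, 50 mm (its x) by 70 mm (its y) by 60 mm tall, about 140 g, with a thin gold band and a gold frame on the lid; origin at the centre of its underside, z up. To be left alone.
- pack_a: Mooncake in a square gold tray, 80 x 80 x 40 mm; origin at the underside centre. To be left alone.
- pack_b: A second mooncake in a gold tray, the same size. To be left alone.
- glue_bottle: White glue bottle with orange cap, 44 mm across, 130 mm tall; origin at the underside centre. To be left alone.
- ribbon_spool: Spool of red ribbon with brown cardboard flanges, lying flat, 68 mm across, 28 mm tall; origin at the underside centre. To be left alone.
There are look-alikes about, which are no part of the job. Of the things like the box_red, leave any that is white; of the rest the smaller one is meant.

How it is judged:
By the outcome, as a careful person would: the job done as asked, in the order asked, and still so for the second after the job is handed in, while the arm keeps its last pose, push and grip.
It also fails if it takes over 58 s, if anything falls off the work surface, if the arm or the gripper's body presses on something with over 40 N, if the wrist force passes 120 N, or if a joint passes its speed limit or range.

## Working session

There is one attempt and no reset: what is moved stays moved. The work goes in short steps, Python scripts to look and compute and a tool call to move; the robot and the scene stay as the last step left them, time stands still between calls to the robot, and variables do not carry over. Pictures are saved under pics/ and viewed, at most 10 in all, crops included, and the job is handed in when it is done.

Besides the shell and the picture viewer there is one more tool, called after "Emit:" as name(argument=value, ...), one argument or row to a line, values as JSON. servo_tool: Moves the arm, as the interface text tells. Its arguments: {"type":"object","properties":{"increments":{"type":"array","items":{"type":"array","items":{"type":"number"}}},"force":{"type":"number"}},"required":["increments"]}

```bash
mkdir -p pics
cat > h.py <<'E'
import numpy as np, cv2, pickle
from cell import manip, optics
def snap(n,fn=None):
    s=optics.snapshot(n)
    if fn: cv2.imwrite('pics/'+fn,s['frame'][:,:,::-1])
    pickle.dump(s,open(f'{n}.pkl','wb'))
    return s
def K(s):
    f=240/np.tan(np.radians(s['fov_y'])/2)
    return np.array([[f,0,s['cx']],[0,f,s['cy']],[0,0,1.]])
def ray(s,uv):
    p=cv2.undistortPoints(np.array(uv,float).reshape(-1,1,2),K(s),np.array(s['D'],float)).reshape(-1,2)
    E=np.array(s['extrinsics']);R=E[:3,:3];c=-R.T@E[:3,3]
    return c,np.c_[p[:,0],-p[:,1],-np.ones(len(p))]@R
def onz(s,uv,z):
    c,d=ray(s,uv); return c+d*((z-c[2])/d[:,2])[:,None]
def proj(s,P):
    E=np.array(s['extrinsics']);P=np.atleast_2d(P)
    q=P@E[:3,:3].T+E[:3,3]; q=q*[1,-1,-1]
    return cv2.projectPoints(q,np.zeros(3),np.zeros(3),K(s),np.array(s['D'],float))[0].reshape(-1,2)
E
python3 - <<'E'
from h import *
for n in('top','side'):
    s=snap(n,n+'0.png'); E=np.array(s['extrinsics']); print(n,s['fov_y'],s['D'],-E[:3,:3].T@E[:3,3])
print(manip.get_state())
E
```

```text
top 45.03309415010676 [-0.0218461  0.         0.         0.         0.       ] [ 0.34409557 -0.03189436  1.43536468]
side 56.05620804775568 [-0.10734571  0.          0.          0.          0.        ] [ 0.36171831 -0.9826098   0.96399192]
{'clock': 0.1, 'joints': array([ 1.39460401e+00,  3.85532014e-01,  6.80416880e-03, -4.38090083e-04,
       -1.19396744e+00, -2.58578970e-01]), 'qvel': array([ 1.96013630e-04, -2.02276610e-03,  4.30475050e-03,  3.46864680e-03,
        5.06688964e-05,  2.09539590e-04]), 'joint_torque': array([-1.30061094e-04, -3.91691673e+01,  1.87935019e+01,  4.23189014e+00,
        1.34878670e-02, -7.11333746e-05]), 'position': array([0.2629986 , 0.56632939, 0.18315329]), 'eef_rot': array([ 9.76446754e-01, -2.15756330e-01, -1.64325501e-04,  9.57058755e-04]), 'ft_force': array([ 0.73651415,  0.52833179, -0.04942312]), 'wrist_torque': array([-0.04940488,  0.00326118,  0.00105491]), 'finger_force': 0.0, 'grip_width': 0.08732213503656176}
```

View pics/top0.png

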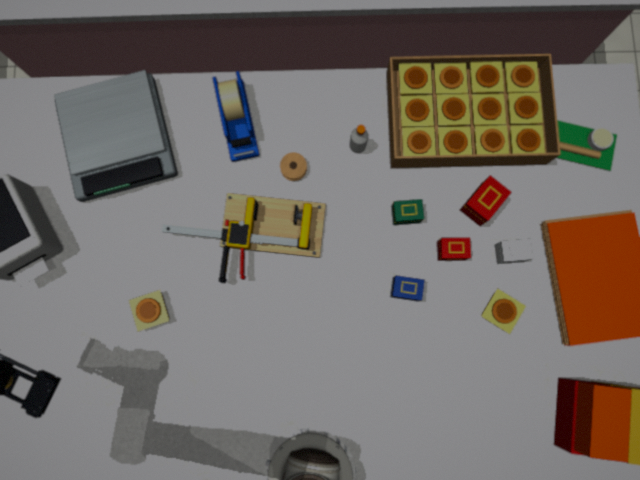

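View pics/side0.png

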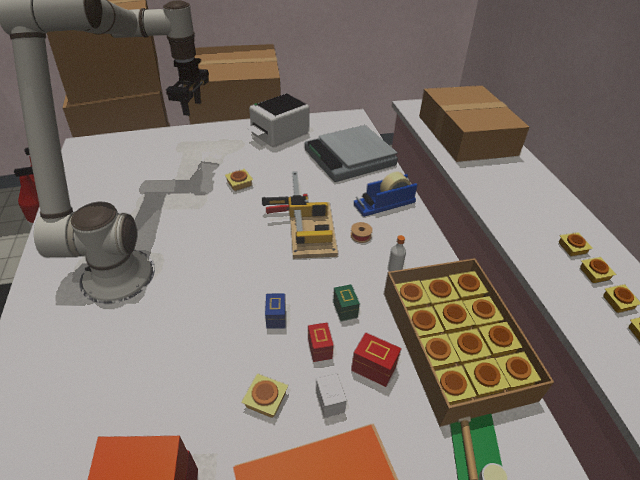

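The small red box is at top px (455,248) and side px (320,340). The larger red look-alike is at (486,200) and the clamp at (275,225) in the top view. Image-up is +x and image-left is +y.

Run:
```python
from h import *
T=pickle.load(open('top.pkl','rb'));S=pickle.load(open('side.pkl','rb'))
cv2.imwrite('pics/tc.png',cv2.resize(T['frame'][185:290,155:335,::-1],None,fx=4.4,fy=4.4,interpolation=cv2.INTER_CUBIC))
cv2.imwrite('pics/sc.png',cv2.resize(S['frame'][165:265,250:350,::-1],None,fx=6,fy=6,interpolation=cv2.INTER_CUBIC))
# small red box top face: top view
for s,n,(x0,x1,y0,y1) in((T,'top',(430,478,230,268)),(S,'side',(300,345,310,370))):
    im=s['frame'][y0:y1,x0:x1]; h=cv2.cvtColor(im,cv2.COLOR_RGB2HSV)
    m=(((h[...,0]<12)|(h[...,0]>170))&(h[...,1]>130)&(h[...,2]>60)).astype(np.uint8)
    c=max(cv2.findContours(m,0,1)[0],key=cv2.contourArea); r=cv2.minAreaRect(c)
    print(n,r[0][0]+x0,r[0][1]+y0,r[1:],cv2.boundingRect(c))
    # lid: gold frame
    g=((h[...,0]>13)&(h[...,0]<35)&(h[...,1]>90)&(h[...,2]>100)).astype(np.uint8)
    pts=np.argwhere(g)[:,::-1]+[x0,y0]
    cs=cv2.findContours(g,0,1)[0]
    for q in cs:
        if cv2.contourArea(q)>20:
            b=cv2.boxPoints(cv2.minAreaRect(q))+[x0,y0]; w=onz(s,b,.06); print('gold',b.tolist(),w.mean(0),np.linalg.norm(np.diff(w,axis=0),axis=1),np.degrees(np.arctan2(*(np.diff(w,axis=0)[:,:2].T))))
```

```text
top 455.0 248.5 ((21.0, 30.0), 90.0) (10, 8, 31, 22)
gold [[449.0, 242.0], [463.0, 242.0], [463.0, 252.0], [449.0, 252.0]] [ 0.52887799 -0.36263801  0.06      ] [0.03364052 0.02422398 0.03354927] [-178.65411719  -86.45294358    1.34944899]
side 321.3235340118408 341.29411697387695 ((37.107948303222656, 20.372989654541016), 75.96376037597656) (8, 13, 25, 37)
```

View pics/tc.png

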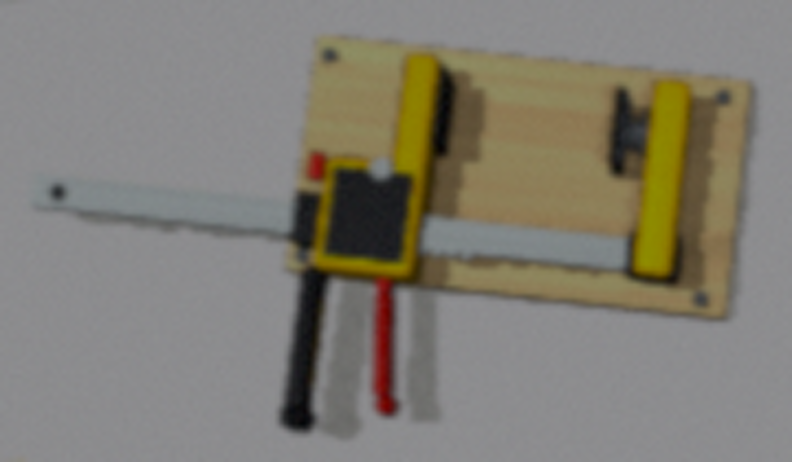

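View pics/sc.png

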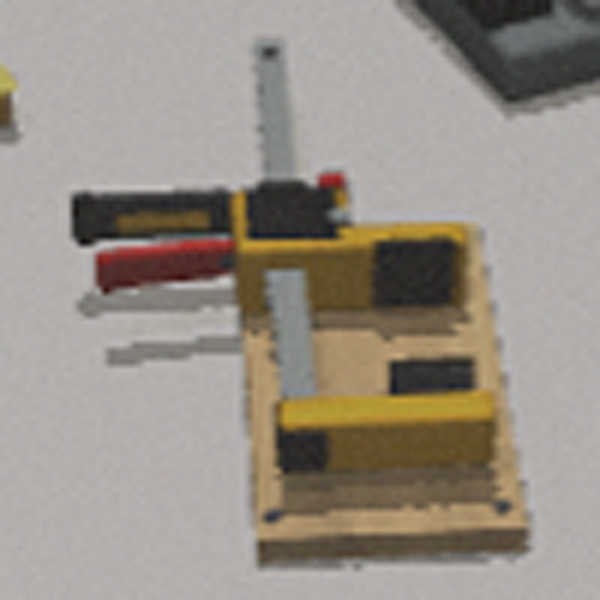

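Top crop: board corners at (317,38), (750,80) and (727,318), bar end at (33,192), handle end at about (296,425). Side crop: board corners at about (481,228), (527,527) and (258,540).

Run:
```python
from h import *
T=pickle.load(open('top.pkl','rb'));S=pickle.load(open('side.pkl','rb'))
t=lambda u,v:((u+.5)/4.4-.5+155,(v+.5)/4.4-.5+185)
q=lambda u,v:((u+.5)/6-.5+250,(v+.5)/6-.5+165)
L=[(T,t(317,38),(112,135,18)),(T,t(750,80),(112,-115,18)),(T,t(727,318),(-25,-115,18)),(T,t(438,55),(98,50,66)),
(T,t(296,425),(-116,111,55)),
(S,q(481,228),(112,135,18)),(S,q(527,527),(112,-115,18)),(S,q(258,540),(-25,-115,18))]
P=[];Q=[]
for s,uv,c in L:
    P.append(onz(s,[uv],c[2]/1e3)[0,:2]);Q.append(np.array(c[:2])/1e3)
P=np.array(P);Q=np.array(Q)
def fit(P,Q):
    p,qq=P.mean(0),Q.mean(0);U,_,V=np.linalg.svd((Q-qq).T@(P-p));R=(U@V).T
    return R,p-R@qq
for I in(range(5),range(5,8),range(8)):
    I=list(I);R,o=fit(P[I],Q[I]);print(o,np.degrees(np.arctan2(R[1,0],R[0,0])),((P[I]-Q[I]@R.T-o)*1e3).round(1).tolist())
pickle.dump((R,o),open('clamp.pkl','wb'))
for n,c in dict(spot=(68,13),grip=(-64,102),padmid=(68,0)).items(): print(n,R@np.array(c)/1e3+o)
# sliding jaw: front/back edges top z66, bar end z52
print('jaw', [ (R.T@(onz(T,[t(*u)],z)[0,:2]-o)*1e3).round(1) for u,z in(((655,82),.066),((690,82),.066),((33,192),.052),((625,130),.068))])
# box lid in side view: hull of red
im=S['frame'][310:370,300:345];h=cv2.cvtColor(im,cv2.COLOR_RGB2HSV)
g=((h[...,0]>13)&(h[...,0]<38)&(h[...,1]>70)&(h[...,2]>90));p=np.argwhere(g)[:,::-1]+[300,310];p=p[p[:,1]<345]
print('gold side',p.min(0),p.max(0),onz(S,[(p.min(0)+p.max(0))/2],.06))
```

```text
[0.55788112 0.07663565] -7.145044298192903 [[-1.6, -2.2], [-1.0, -0.7], [-1.0, -1.5], [0.1, 6.0], [3.6, -1.6]]
[0.55793311 0.07467416] -8.139384812276397 [[-1.0, -3.7], [-0.4, 3.1], [1.4, 0.6]]
[0.55770689 0.07582739] -7.54761073456461 [[-2.3, -0.5], [0.1, 0.8], [-0.0, -0.9], [-0.0, 7.5], [2.9, -1.5], [0.5, -6.2], [-1.5, 1.0], [0.4, -0.1]]
spot [0.62682529 0.07978295]
grip [0.50765908 0.18535006]
padmid [0.62511774 0.06689559]
jaw [array([ 94.7, -63.1]), array([ 96.8, -82.3]), array([ -0.9, 272.7]), array([ 65.9, -50. ])]
gold side [314 329] [326 341] [[ 0.52699274 -0.36264158  0.06      ]]
```

Emit:
servo_tool(
  increments=[
    [14, -48, 0, 0, 0, -8.5, 87],
    [14, -48, 0, 0, 0, -8.5, 87],
    [14, -48, 0, 0, 0, -8.5, 87],
    [14, -48, 0, 0, 0, -8.5, 87],
    [14, -48, 0, 0, 0, -8.5, 87],
  ],
)

```text
clock: 0.6
position: [0.3332, 0.3246, 0.1838]
eef_rot: [0.83, -0.557, 0.0, 0.0]
ft_force: [0.7, 0.2, 1.3]
grip_width: 0.087
finger_force: 0.0
```

Emit:
servo_tool(
  increments=[
    [14, -48, 0, 0, 0, -7.5, 87],
    [14, -48, 0, 0, 0, -7.5, 87],
    [14, -48, 0, 0, 0, -7.5, 87],
    [14, -48, 0, 0, 0, 0, 87],
    [14, -48, 0, 0, 0, 0, 87],
  ],
)

```text
clock: 1.1
position: [0.4031, 0.0848, 0.1842]
eef_rot: [0.708, -0.706, -0.0, -0.0]
ft_force: [0.4, -0.0, 0.6]
grip_width: 0.0869
finger_force: 0.0
```

Emit:
servo_tool(
  increments=[
    [14, -48, 0, 0, 0, 0, 87],
    [14, -48, 0, 0, 0, 0, 87],
    [14, -48, 0, 0, 0, 0, 87],
    [14, -48, 0, 0, 0, 0, 87],
    [14, -48, 0, 0, 0, 0, 87],
  ],
)

```text
clock: 1.6
position: [0.4732, -0.1553, 0.184]
eef_rot: [0.708, -0.707, -0.0, -0.0]
ft_force: [0.7, 1.4, 0.2]
grip_width: 0.0869
finger_force: 0.0
```

Emit:
servo_tool(
  increments=[
    [14, -48, 0, 0, 0, 0, 87],
    [14, -48, 0, 0, 0, 0, 87],
    [14, -48, 0, 0, 0, 0, 87],
    [14, -48, 0, 0, 0, 0, 87],
  ],
)

```text
clock: 2.0
position: [0.5291, -0.3472, 0.1835]
eef_rot: [0.708, -0.707, -0.001, 0.0]
ft_force: [1.1, 1.0, 0.8]
grip_width: 0.0872
finger_force: 0.0
```

Emit:
servo_tool(
  increments=[
    [-1, -15, -40, 0, 0, 0, 87],
    [0, 0, -40, 0, 0, 0, 87],
    [0, 0, -40, 0, 0, 0, 87],
    [0, 0, -30, 0, 0, 0, 87],
    [0, 0, -12, 0, 0, 0, 87],
  ],
)

```text
clock: 2.5
position: [0.5254, -0.359, 0.0179]
eef_rot: [0.707, -0.707, -0.004, 0.001]
ft_force: [0.7, -0.1, -0.5]
grip_width: 0.0869
finger_force: 0.0
```

Emit:
servo_tool(
  increments=[
    [0, 0, 0, 0, 0, 0, 40],
    [0, 0, 0, 0, 0, 0, 40],
    [0, 0, 0, 0, 0, 0, 40],
    [0, 0, 0, 0, 0, 0, 40],
    [0, 0, 0, 0, 0, 0, 40],
  ],
  force=15,
)

```text
clock: 3.0
position: [0.5289, -0.3604, 0.0235]
eef_rot: [0.708, -0.707, 0.001, -0.0]
ft_force: [0.0, 0.3, 0.3]
grip_width: 0.0547
finger_force: 0.0
```

Emit:
servo_tool(
  increments=[
    [0, 0, 0, 0, 0, 0, 40],
    [0, 0, 0, 0, 0, 0, 40],
    [0, 0, 0, 0, 0, 0, 40],
  ],
)

```text
clock: 3.3
position: [0.5282, -0.3602, 0.0222]
eef_rot: [0.708, -0.707, 0.0, 0.0]
ft_force: [-0.2, -0.8, -0.2]
grip_width: 0.0412
finger_force: 0.0
```

Emit:
servo_tool(
  increments=[
    [0, 0, 25, 0, 0, 0, 40],
    [0, 0, 40, 0, 0, 0, 40],
    [0, 0, 40, 0, 0, 0, 40],
    [0, 0, 20, 0, 0, 0, 40],
    [0, 0, 0, 0, 0, 0, 40],
  ],
)

```text
clock: 3.8
position: [0.5304, -0.3613, 0.1515]
eef_rot: [0.708, -0.706, 0.004, -0.001]
ft_force: [-0.1, 0.0, 0.3]
grip_width: 0.04
finger_force: 0.0
```

Run:
```python
from h import *
T=snap('top');S=snap('side')
a=cv2.resize(T['frame'][180:310,380:540,::-1],(400,325),interpolation=2);b=cv2.resize(S['frame'][200:400,230:400,::-1],(390,459),interpolation=2)
c=np.zeros((460,790,3),np.uint8);c[:325,:400]=a;c[:459,400:]=b
cv2.imwrite('pics/b1.png',c)
```

```text
(no output)
```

View pics/b1.png

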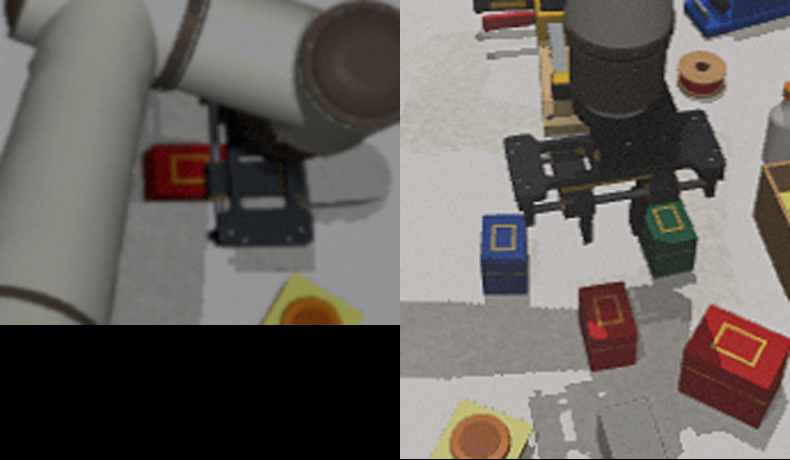

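The box is still in place at side px about (321,340), and the fingers are empty. The finger tips are at side px about (311,304) and (335,300), so I'll check the projection.

Run:
```python
from h import *
S=pickle.load(open('side.pkl','rb'));T=pickle.load(open('top.pkl','rb'))
p=manip.get_state()['position'];print(p,proj(S,p),proj(T,p),proj(S,[.528,-.3626,.06]),proj(T,[.528,-.3626,.06]))
for s in(S,T):print(np.array(s['extrinsics']).round(3).tolist(),s['cx'],s['cy'])
print(onz(S,[[323,302]],p[2]))
# corners of box in side: bottom edge front
t=lambda u,v:(230+(u-400+.5)/2.294-.5,200+(v+.5)/2.295-.5)
print(onz(S,[t(579,288),t(626,284),t(634,334),t(587,340)],.06),onz(S,[t(590,369),t(636,360)],0))
```

```text
[ 0.52793947 -0.35978856  0.14680863] [[321.16165238 311.68809496]] [[463.71215029 242.08525047]] [[320.40229086 334.91745116]] [[456.00712702 247.3563001 ]]
[[0.977, -0.211, 0.018, -0.578], [0.131, 0.668, 0.732, -0.097], [-0.167, -0.713, 0.681, -1.297], [0.0, 0.0, 0.0, 1.0]] 314.0732054802587 241.56645424659567
[[-0.022, -1.0, -0.007, -0.014], [0.987, -0.023, 0.156, -0.565], [-0.157, -0.003, 0.988, -1.364], [0.0, 0.0, 0.0, 1.0]] 315.81191971394486 236.51405636974033
[[ 0.53849052 -0.33279363  0.14680863]]
[[ 0.50384324 -0.32816354  0.06      ]
 [ 0.55456987 -0.33302999  0.06      ]
 [ 0.54778111 -0.39699909  0.06      ]
 [ 0.49859757 -0.39443189  0.06      ]] [[ 0.50320393 -0.39209527  0.        ]
 [ 0.55429232 -0.39109073  0.        ]]
```

Run:
```python
from h import *
S=pickle.load(open('side.pkl','rb'));T=pickle.load(open('top.pkl','rb'))
p=manip.get_state()['position']
def crop(s,x0,y0,w,h,k):
    im=cv2.resize(s['frame'][y0:y0+h,x0:x0+w,::-1],None,fx=k,fy=k,interpolation=2)
    im=cv2.convertScaleAbs(im,alpha=1.8,beta=20)
    for d,col in((0,(255,0,255)),(.04,(0,255,255)),(.08,(0,255,0))):
        u=(proj(s,p+[0,0,d])[0]-[x0,y0]+.5)*k
        cv2.drawMarker(im,(int(u[0]),int(u[1])),col,0,12,1)
    return im
a=crop(S,265,230,110,140,4);b=crop(T,430,200,85,110,4)
c=np.zeros((600,800,3),np.uint8);c[:560,:440]=a;c[:440,445:785]=b
cv2.imwrite('pics/b2.png',c)
```

```text
(no output)
```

View pics/b2.png

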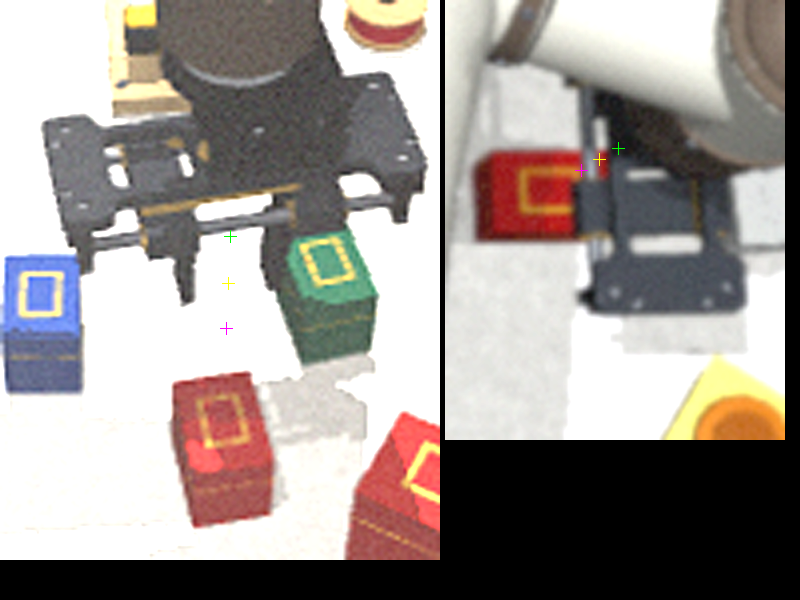

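Run:
```python
from h import *
S=pickle.load(open('side.pkl','rb'));T=pickle.load(open('top.pkl','rb'))
p=np.array([.263,.5663,.1832])
def crop(s,fn,x0,y0,w,h,k):
    im=cv2.resize(cv2.imread('pics/'+fn)[y0:y0+h,x0:x0+w],None,fx=k,fy=k,interpolation=2)
    im=cv2.convertScaleAbs(im,alpha=1.8,beta=20)
    for d,col in((0,(255,0,255)),(.04,(0,255,255)),(.08,(0,255,0))):
        u=(proj(s,p+[0,0,d])[0]-[x0,y0]+.5)*k
        print(u); cv2.drawMarker(im,(int(u[0]),int(u[1])),col,0,12,1)
    return im
a=crop(S,'side0.png',150,50,75,75,5);b=crop(T,'top0.png',0,345,75,75,5)
cv2.imwrite('pics/b3.png',np.hstack([a,b]))
# current tips -> z, assuming reported x,y / vs y
c,d=ray(S,[[322,304.5]]);p=manip.get_state()['position']
for z in(.147,.165,.18,.19):print(onz(S,[[322,304.5]],z))
```

```text
[223.56053574 343.56592512]
[215.35191803 293.3754703 ]
[206.96956953 241.71533113]
[203.10966779 140.24551165]
[157.07058799 147.45866125]
[107.91788799 155.15342023]
[[ 0.53449158 -0.33976862  0.147     ]]
[[ 0.53068504 -0.35393172  0.165     ]]
[[ 0.52751291 -0.36573431  0.18      ]]
[[ 0.52539816 -0.3736027   0.19      ]]
```

View pics/b3.png

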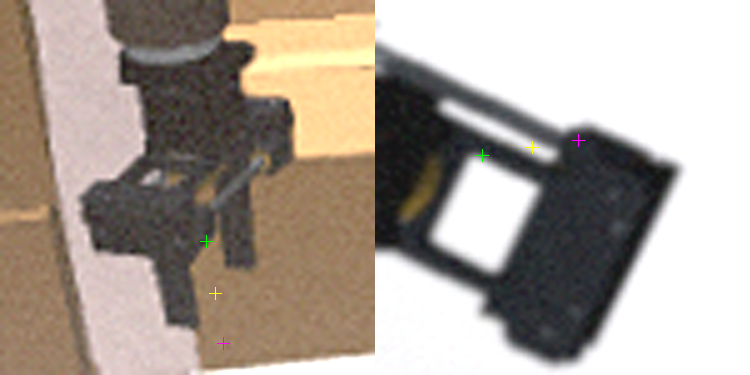

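The finger tips sit about 40 mm higher than the reported TCP, in both the initial and current views. The gripper therefore closed just above the box without touching it. I'll retry lower, opening first, and correct for the box yaw of about -5°.

Emit:
servo_tool(
  increments=[
    [0, -2, 0, 0, 0, -5, 87],
    [0, 0, 0, 0, 0, 0, 87],
    [0, 0, 0, 0, 0, 0, 87],
    [0, 0, 0, 0, 0, 0, 87],
    [0, 0, 0, 0, 0, 0, 87],
  ],
)

```text
clock: 4.4
position: [0.5281, -0.362, 0.1466]
eef_rot: [-0.676, 0.737, 0.0, -0.0]
ft_force: [-0.5, -0.4, 0.3]
grip_width: 0.0722
finger_force: 0.0
```

Emit:
servo_tool(
  increments=[
    [0, 0, -45, 0, 0, 0, 87],
    [0, 0, -40, 0, 0, 0, 87],
    [0, 0, -25, 0, 0, 0, 87],
    [0, 0, -10, 0, 0, 0, 87],
    [0, 0, 0, 0, 0, 0, 87],
  ],
)

```text
clock: 4.9
position: [0.5275, -0.3619, 0.0258]
eef_rot: [-0.676, 0.737, 0.001, -0.001]
ft_force: [-0.7, -0.4, 0.6]
grip_width: 0.0867
finger_force: 0.0
```

Emit:
servo_tool(
  increments=[
    [0, 0, -12, 0, 0, 0, 87],
    [0, 0, -12, 0, 0, 0, 87],
    [0, 0, -8, 0, 0, 0, 87],
    [0, 0, -6, 0, 0, 0, 87],
    [0, 0, 0, 0, 0, 0, 87],
  ],
)

```text
clock: 5.4
position: [0.5276, -0.3619, -0.0119]
eef_rot: [-0.676, 0.737, 0.001, -0.0]
ft_force: [0.1, -0.8, 0.1]
grip_width: 0.0873
finger_force: 0.0
```

Run:
```python
from h import *
S=snap('side')
p=manip.get_state()['position'];print(p)
im=cv2.resize(S['frame'][270:380,265:375,::-1],None,fx=5,fy=5,interpolation=2);im=cv2.convertScaleAbs(im,alpha=1.8,beta=20)
for d in(0,.04):
    u=(proj(S,p+[0,0,d])[0]-[265,270]+.5)*5; print(u);cv2.drawMarker(im,(int(u[0]),int(u[1])),(255,0,255),0,12,1)
cv2.imwrite('pics/b4.png',im)
```

```text
[ 0.52804954 -0.36211965 -0.01121699]
[275.47120921 408.51907442]
[277.63049467 363.26392312]
```

View pics/b4.png

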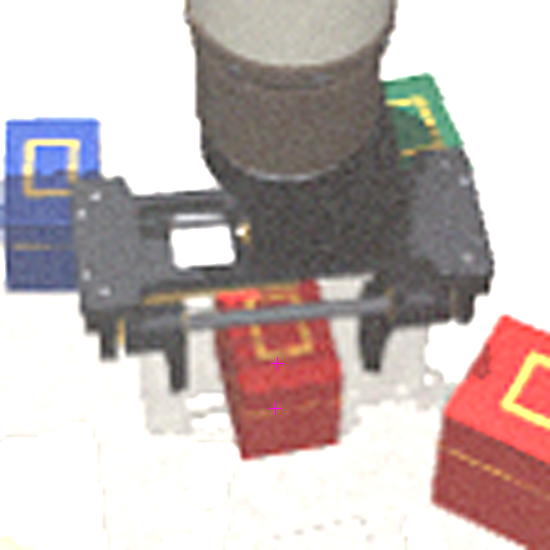

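The fingers now straddle the red box, with tips at crop (177,388) and (370,368), which confirms the ~40 mm z offset. Closing now.

Emit:
servo_tool(
  increments=[
    [0, 0, -6, 0, 0, 0, 40],
    [0, 0, 0, 0, 0, 0, 40],
    [0, 0, 0, 0, 0, 0, 40],
    [0, 0, 0, 0, 0, 0, 40],
    [0, 0, 0, 0, 0, 0, 40],
  ],
  force=15,
)

```text
clock: 5.95
position: [0.5284, -0.3622, -0.0166]
eef_rot: [-0.676, 0.737, -0.0, 0.0]
ft_force: [-0.3, -0.1, -0.3]
grip_width: 0.0549
finger_force: 0.0
```

Emit:
servo_tool(
  increments=[
    [0, 0, 0, 0, 0, 0, 40],
    [0, 0, 0, 0, 0, 0, 40],
  ],
)

```text
clock: 6.15
position: [0.5285, -0.3623, -0.0166]
eef_rot: [-0.676, 0.737, -0.0, 0.0]
ft_force: [0.9, -0.4, 0.8]
grip_width: 0.0507
finger_force: 14.6
```

Emit:
servo_tool(
  increments=[
    [0, 0, 25, 0, 0, 0, 40],
    [0, 0, 40, 0, 0, 0, 40],
    [0, 0, 40, 0, 0, 0, 40],
    [5, 20, 20, 0, 0, 0, 40],
    [10, 40, 0, 0, 0, -2, 40],
  ],
)

```text
clock: 6.65
position: [0.5451, -0.3043, 0.1121]
eef_rot: [-0.662, 0.75, -0.004, 0.002]
ft_force: [0.5, -0.3, -1.9]
grip_width: 0.0509
finger_force: 14.7
```

Emit:
servo_tool(
  increments=[
    [10, 48, 0, 0, 0, 0, 40],
    [11, 48, 0, 0, 0, 0, 40],
    [11, 48, 0, 0, 0, 0, 40],
    [11, 48, 0, 0, 0, 0, 40],
    [11, 48, 0, 0, 0, 0, 40],
  ],
)

```text
clock: 7.15
position: [0.5968, -0.0601, 0.1078]
eef_rot: [-0.663, 0.749, 0.0, -0.0]
ft_force: [1.5, 0.1, -1.5]
grip_width: 0.0509
finger_force: 14.7
```

Emit:
servo_tool(
  increments=[
    [11, 48, 0, 0, 0, 0, 40],
    [11, 45, 0, 0, 0, 0, 40],
    [6, 30, 0, 0, 0, 0, 40],
    [0, 10, 0, 0, 0, 0, 40],
    [0, 0, -20, 0, 0, 0, 40],
  ],
)

```text
clock: 7.65
position: [0.6272, 0.073, 0.0903]
eef_rot: [-0.664, 0.747, -0.001, 0.003]
ft_force: [0.3, 0.5, -0.6]
grip_width: 0.0507
finger_force: 14.7
```

Run:
```python
from h import *
S=snap('side')
R,o=pickle.load(open('clamp.pkl','rb'))
st=manip.get_state();p=st['position'];print(p,st['eef_rot'],st['grip_width'],R.T@(p[:2]-o)*1e3)
im=cv2.resize(S['frame'][165:275,260:350,::-1],None,fx=5.4,fy=5.4,interpolation=2);im=cv2.convertScaleAbs(im,alpha=1.7,beta=10)
for c in((46,50,70),(90,50,70),(46,-43,70),(90,-43,70),(68,50,26),(112,-115,18),(-25,-115,18)):
    w=np.r_[R@np.array(c[:2])/1e3+o,c[2]/1e3];u=(proj(S,w)[0]-[260,165]+.5)*5.4;cv2.drawMarker(im,(int(u[0]),int(u[1])),(255,0,255),0,10,1)
cv2.imwrite('pics/b5.png',im)
```

```text
[0.62310674 0.07139362 0.08470274] [-0.66331423  0.74833717  0.00154526 -0.00182174] 0.05056192890288907 [65.41560789  4.19491758]
```

View pics/b5.png

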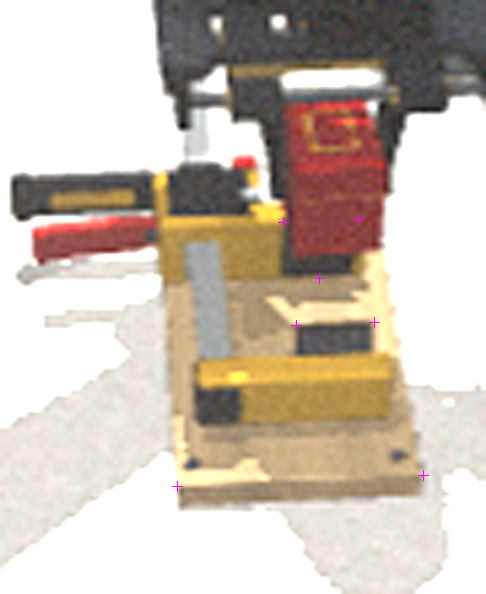

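The projected pad corners match the picture: sliding pad at (299,326) and (371,322), fixed pad bottom at about (318,276). The box is centred above the gap, so I'll lower it.

Emit:
servo_tool(
  increments=[
    [0, 0, 0, 0, 0, 0, 40],
    [0, 0, -20, 0, 0, 0, 40],
    [0, 0, -25, 0, 0, 0, 40],
    [0, 0, -20, 0, 0, 0, 40],
    [0, 0, 0, 0, 0, 0, 40],
  ],
)

```text
clock: 8.2
position: [0.6229, 0.0691, 0.0208]
eef_rot: [-0.662, 0.749, 0.001, -0.003]
ft_force: [-1.2, -0.2, -2.5]
grip_width: 0.0512
finger_force: 14.7
```

Emit:
servo_tool(
  increments=[
    [0, 0, -10, 0, 0, 0, 40],
    [0, 0, -6, 0, 0, 0, 40],
    [0, 0, -4, 0, 0, 0, 40],
    [0, 0, -1, 0, 0, 0, 40],
    [0, 0, 0, 0, 0, 0, 40],
  ],
)

```text
clock: 8.7
position: [0.6254, 0.0709, 0.0024]
eef_rot: [-0.663, 0.748, -0.0, 0.0]
ft_force: [0.1, 0.5, -1.6]
grip_width: 0.0507
finger_force: 14.7
```

Emit:
servo_tool(
  increments=[
    [0, 0, -1.5, 0, 0, 0, 40],
    [0, 0, 0, 0, 0, 0, 40],
  ],
)

```text
clock: 8.9
position: [0.6258, 0.071, 0.0014]
eef_rot: [-0.663, 0.748, -0.0, 0.001]
ft_force: [0.2, 0.7, 1.5]
grip_width: 0.0513
finger_force: 14.7
```

Emit:
servo_tool(
  increments=[
    [0, 0, 0, 0, 0, 0, 64],
    [0, 0, 0, 0, 0, 0, 64],
    [0, 0, 0, 0, 0, 0, 64],
    [0, 0, 0, 0, 0, 0, 64],
  ],
)

```text
clock: 9.3
position: [0.6253, 0.0708, 0.0007]
eef_rot: [-0.663, 0.748, -0.0, 0.0]
ft_force: [1.5, 0.5, 0.7]
grip_width: 0.0638
finger_force: 0.0
```

Emit:
servo_tool(
  increments=[
    [0, 0, 15, 0, 0, 0, 64],
    [0, 0, 40, 0, 0, 0, 64],
    [0, 0, 40, 0, 0, 0, 64],
    [-10, 5, 10, 0, 0, 0, 87],
    [-20, 20, 0, 0, 0, 8, 87],
  ],
)

```text
clock: 9.8
position: [0.5972, 0.0956, 0.1082]
eef_rot: [0.714, -0.7, 0.001, -0.003]
ft_force: [-0.3, 0.2, -0.1]
grip_width: 0.073
finger_force: 0.0
```

Emit:
servo_tool(
  increments=[
    [-10, 10, 0, 0, 0, 8.2, 87],
    [-10, 10, 0, 0, 0, 8.2, 87],
    [-10, 10, 0, 0, 0, 8.2, 87],
    [-10, 10, 0, 0, 0, 8.2, 87],
    [-10, 10, 0, 0, 0, 8.2, 87],
  ],
)

```text
clock: 10.3
position: [0.5443, 0.1462, 0.1053]
eef_rot: [0.915, -0.403, -0.0, 0.0]
ft_force: [-0.2, 0.7, -0.5]
grip_width: 0.087
finger_force: 0.0
```

Emit:
servo_tool(
  increments=[
    [-10, 10, 0, 0, 0, 8.2, 87],
    [-10, 10, 0, 0, 0, 8.2, 87],
    [-8, 10, 0, 0, 0, 8.2, 87],
    [-10, 7, 0, 0, 0, 8.2, 87],
    [0, 0, 0, 0, 0, 8.2, 87],
  ],
)

```text
clock: 10.8
position: [0.5058, 0.1834, 0.1054]
eef_rot: [0.998, -0.057, -0.0, 0.0]
ft_force: [0.8, 0.0, 0.1]
grip_width: 0.0867
finger_force: 0.0
```

Run:
```python
from h import *
S=snap('side');T=snap('top')
R,o=pickle.load(open('clamp.pkl','rb'))
st=manip.get_state();p=st['position'];q=st['eef_rot'];print(p,q,np.degrees(2*np.arctan2(q[1],q[0])),st['grip_width'],R.T@(p[:2]-o)*1e3)
im=cv2.resize(S['frame'][165:275,250:350,::-1],None,fx=5.4,fy=5.4,interpolation=2);im=cv2.convertScaleAbs(im,alpha=1.7,beta=10)
for w in (p+[0,0,.04],np.r_[R@np.array([-64,118])/1e3+o,.048],np.r_[R@np.array([-63,64])/1e3+o,.048]):
    u=(proj(S,w)[0]-[250,165]+.5)*5.4;cv2.drawMarker(im,(int(u[0]),int(u[1])),(255,0,255),0,10,1)
cv2.imwrite('pics/b6.png',im)
```

```text
[0.50667856 0.18303915 0.10550598] [ 9.98196789e-01 -6.00262460e-02 -1.32701208e-04  4.85993597e-05] -6.882638604550664 0.08713038636740203 [-64.66848881  99.58031237]
```

View pics/b6.png

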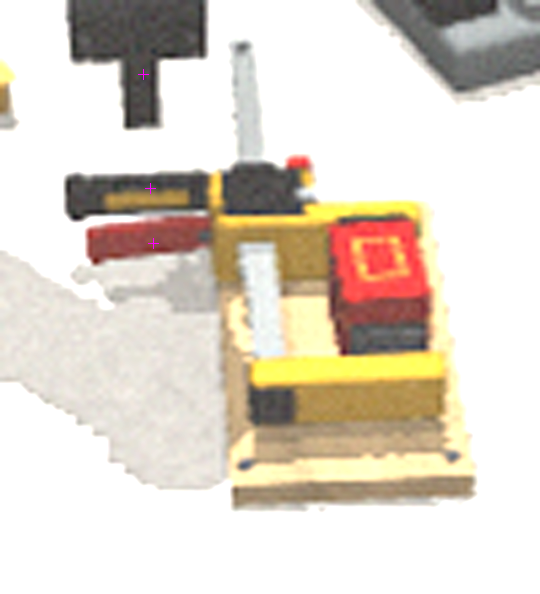

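The box stands upright between the pads, centred at crop (380,285). The handle and trigger are where I computed them. I'll lower the open gripper around the handle and trigger.

Emit:
servo_tool(
  increments=[
    [0, 0, -30, 0, 0, 0, 87],
    [0, 0, -25, 0, 0, 0, 87],
    [0, 0, -15, 0, 0, 0, 87],
    [0, 0, -5, 0, 0, 0, 87],
    [0, 0, 0, 0, 0, 0, 87],
  ],
)

```text
clock: 11.4
position: [0.507, 0.1825, 0.0301]
eef_rot: [0.998, -0.061, -0.001, 0.001]
ft_force: [-0.8, -0.2, 0.1]
grip_width: 0.0873
finger_force: 0.0
```

Emit:
servo_tool(
  increments=[
    [0, 0, -10, 0, 0, 0, 87],
    [0, 0, -15, 0, 0, 0, 87],
    [0, 0, -12, 0, 0, 0, 87],
    [0, 0, -4, 0, 0, 0, 87],
    [0, 2, 0, 0, 0, 0, 87],
  ],
)

```text
clock: 11.9
position: [0.507, 0.1845, -0.0109]
eef_rot: [0.998, -0.061, -0.0, 0.0]
ft_force: [-0.4, -0.2, -0.0]
grip_width: 0.0866
finger_force: 0.0
```

Emit:
servo_tool(
  increments=[
    [0, 0, 0, 0, 0, 0, 28],
    [0, 0, 0, 0, 0, 0, 28],
    [0, 0, 0, 0, 0, 0, 28],
    [0, 0, 0, 0, 0, 0, 28],
    [0, 0, 0, 0, 0, 0, 28],
  ],
  force=20,
)

```text
clock: 12.4
position: [0.5063, 0.1827, -0.01]
eef_rot: [0.998, -0.06, -0.001, 0.002]
ft_force: [-0.8, -6.1, 3.6]
grip_width: 0.0548
finger_force: 3.1
```

Emit:
servo_tool(
  increments=[
    [0, 0, 0, 0, 0, 0, 28],
    [0, 0, 0, 0, 0, 0, 28],
    [0, 0, 0, 0, 0, 0, 28],
    [0, 0, 0, 0, 0, 0, 28],
    [0, 0, 0, 0, 0, 0, 28],
  ],
)

```text
clock: 12.9
position: [0.5066, 0.1857, -0.0101]
eef_rot: [0.998, -0.06, -0.0, -0.001]
ft_force: [-3.7, 3.7, 1.4]
grip_width: 0.032
finger_force: 19.6
```

Emit:
servo_tool(
  increments=[
    [0, 0, 0, 0, 0, 0, 86],
    [0, 0, 0, 0, 0, 0, 86],
    [0, 0, 0, 0, 0, 0, 86],
    [0, 0, 0, 0, 0, 0, 86],
    [0, 0, 0, 0, 0, 0, 86],
  ],
)

```text
clock: 13.4
position: [0.507, 0.184, -0.0103]
eef_rot: [0.998, -0.06, -0.0, 0.0]
ft_force: [-1.2, -3.3, 2.5]
grip_width: 0.0643
finger_force: 1.9
```

Emit:
servo_tool(
  increments=[
    [0, 0, 0, 0, 0, 0, 86],
    [0, 0, 0, 0, 0, 0, 86],
    [0, 0, 0, 0, 0, 0, 86],
    [0, 0, 0, 0, 0, 0, 86],
    [0, 0, 0, 0, 0, 0, 86],
  ],
)

```text
clock: 13.9
position: [0.5077, 0.1856, -0.0103]
eef_rot: [0.998, -0.06, 0.001, -0.001]
ft_force: [0.6, -0.4, -0.7]
grip_width: 0.0854
finger_force: 0.0
```

Emit:
servo_tool(
  increments=[
    [0, 0, 0, 0, 0, 0, 28],
    [0, 0, 0, 0, 0, 0, 28],
    [0, 0, 0, 0, 0, 0, 28],
    [0, 0, 0, 0, 0, 0, 28],
    [0, 0, 0, 0, 0, 0, 28],
  ],
)

```text
clock: 14.4
position: [0.5058, 0.1823, -0.0106]
eef_rot: [0.998, -0.06, -0.002, 0.002]
ft_force: [0.9, -8.8, 2.5]
grip_width: 0.0543
finger_force: 4.0
```

Emit:
servo_tool(
  increments=[
    [0, 0, 0, 0, 0, 0, 28],
    [0, 0, 0, 0, 0, 0, 28],
    [0, 0, 0, 0, 0, 0, 28],
    [0, 0, 0, 0, 0, 0, 28],
    [0, 0, 0, 0, 0, 0, 28],
  ],
)

```text
clock: 14.9
position: [0.5062, 0.1858, -0.0107]
eef_rot: [0.998, -0.06, -0.001, -0.0]
ft_force: [-4.1, 4.7, 0.2]
grip_width: 0.0323
finger_force: 19.6
```

```bash
cat > jaw.py <<'E'
from h import *
S=snap('side');R,o=pickle.load(open('clamp.pkl','rb'))
# sliding jaw: sample a line along clamp y at z=66, x=20..40, find yellow (bright top) run
def run(frame):
    h=cv2.cvtColor(frame,cv2.COLOR_RGB2HSV);out=[]
    ys=np.arange(-90,20,.5)
    for x in(25,30,35,40,92,95):
        W=np.array([np.r_[R@np.array([x,y])/1e3+o,.066] for y in ys]);u=proj(S,W).astype(np.float32)
        c=cv2.remap(h,u[:,0].reshape(1,-1),u[:,1].reshape(1,-1),1)[0]
        m=(abs(c[:,0].astype(int)-25)<9)&(c[:,1]>180)&(c[:,2]>100)
        out.append((ys[m].max(),m.sum()/2) if m.any() else None)
    return out
print('start',run(cv2.imread('pics/side0.png')[:,:,::-1].copy()));print('now',run(S['frame']))
# red box ends: lid mask
h=cv2.cvtColor(S['frame'],cv2.COLOR_RGB2HSV);ys=np.arange(-60,70,.5)
W=np.array([np.r_[R@np.array([68-20,y])/1e3+o,.078] for y in ys]);u=proj(S,W).astype(np.float32)
c=cv2.remap(h,u[:,0].reshape(1,-1),u[:,1].reshape(1,-1),1)[0];m=((c[:,0]<10)|(c[:,0]>170))&(c[:,1]>150)
print('box y',ys[m].min() if m.any() else None,ys[m].max() if m.any() else None)
E
python3 jaw.py
```

```text
start [(np.float64(-70.0), np.float64(2.5)), (np.float64(-70.5), np.float64(3.0)), (np.float64(-70.5), np.float64(7.0)), None, (np.float64(-69.5), np.float64(11.0)), None]
now [(np.float64(-56.5), np.float64(14.0)), (np.float64(-57.0), np.float64(13.0)), (np.float64(-57.0), np.float64(9.0)), (np.float64(-55.5), np.float64(17.0)), (np.float64(0.0), np.float64(16.5)), None]
box y -30.5 39.5
```

Emit:
servo_tool(
  increments=[
    [0, 0, 0, 0, 0, 0, 86],
    [0, 0, 0, 0, 0, 0, 86],
    [0, 0, 0, 0, 0, 0, 86],
    [0, 0, 0, 0, 0, 0, 86],
    [0, 0, 0, 0, 0, 0, 86],
  ],
)

```text
clock: 15.45
position: [0.5065, 0.1838, -0.0106]
eef_rot: [0.998, -0.061, -0.001, 0.001]
ft_force: [-1.4, -3.4, 0.1]
grip_width: 0.0644
finger_force: 1.9
```

Emit:
servo_tool(
  increments=[
    [0, 0, 0, 0, 0, 0, 86],
    [0, 0, 0, 0, 0, 0, 86],
    [0, 0, 0, 0, 0, 0, 86],
    [0, 0, 0, 0, 0, 0, 86],
    [0, 0, 0, 0, 0, 0, 86],
  ],
)

```text
clock: 15.95
position: [0.508, 0.1857, -0.0101]
eef_rot: [0.998, -0.06, 0.001, -0.001]
ft_force: [0.6, 0.9, -0.6]
grip_width: 0.0856
finger_force: 0.0
```

Emit:
servo_tool(
  increments=[
    [0, 0, 0, 0, 0, 0, 28],
    [0, 0, 0, 0, 0, 0, 28],
    [0, 0, 0, 0, 0, 0, 28],
    [0, 0, 0, 0, 0, 0, 28],
    [0, 0, 0, 0, 0, 0, 28],
  ],
)

```text
clock: 16.45
position: [0.5059, 0.1822, -0.0105]
eef_rot: [0.998, -0.06, -0.002, 0.002]
ft_force: [0.8, -7.5, 2.9]
grip_width: 0.054
finger_force: 4.2
```

Emit:
servo_tool(
  increments=[
    [0, 0, 0, 0, 0, 0, 28],
    [0, 0, 0, 0, 0, 0, 28],
    [0, 0, 0, 0, 0, 0, 28],
    [0, 0, 0, 0, 0, 0, 28],
    [0, 0, 0, 0, 0, 0, 28],
  ],
)

```text
clock: 16.95
position: [0.5063, 0.1858, -0.0106]
eef_rot: [0.998, -0.06, -0.001, -0.0]
ft_force: [-4.1, 4.6, 1.0]
grip_width: 0.0317
finger_force: 19.6
```

```bash
python3 jaw.py|tail -2
```

```text
now [(np.float64(-47.5), np.float64(15.0)), (np.float64(-50.0), np.float64(10.5)), (np.float64(-49.0), np.float64(14.0)), (np.float64(-48.5), np.float64(11.0)), (np.float64(19.0), np.float64(12.0)), None]
box y -11.5 46.5
```

Emit:
servo_tool(
  increments=[
    [0, 0, 0, 0, 0, 0, 86],
    [0, 0, 0, 0, 0, 0, 86],
    [0, 0, 0, 0, 0, 0, 86],
    [0, 0, 0, 0, 0, 0, 86],
    [0, 0, 0, 0, 0, 0, 86],
  ],
)

```text
clock: 17.5
position: [0.5065, 0.1838, -0.0106]
eef_rot: [0.998, -0.061, -0.001, 0.001]
ft_force: [-1.6, -4.2, 1.8]
grip_width: 0.0638
finger_force: 1.9
```

Emit:
servo_tool(
  increments=[
    [0, 0, 0, 0, 0, 0, 86],
    [0, 0, 0, 0, 0, 0, 86],
    [0, 0, 0, 0, 0, 0, 86],
    [0, 0, 0, 0, 0, 0, 86],
    [0, 0, 0, 0, 0, 0, 86],
  ],
)

```text
clock: 18.0
position: [0.5079, 0.1857, -0.0101]
eef_rot: [0.998, -0.06, 0.001, -0.001]
ft_force: [-0.4, -0.6, 0.2]
grip_width: 0.0857
finger_force: 0.0
```

Emit:
servo_tool(
  increments=[
    [0, 0, 0, 0, 0, 0, 28],
    [0, 0, 0, 0, 0, 0, 28],
    [0, 0, 0, 0, 0, 0, 28],
    [0, 0, 0, 0, 0, 0, 28],
    [0, 0, 0, 0, 0, 0, 28],
  ],
)

```text
clock: 18.5
position: [0.5058, 0.1822, -0.0106]
eef_rot: [0.998, -0.06, -0.002, 0.002]
ft_force: [0.3, -8.4, 2.6]
grip_width: 0.0541
finger_force: 4.2
```

Emit:
servo_tool(
  increments=[
    [0, 0, 0, 0, 0, 0, 28],
    [0, 0, 0, 0, 0, 0, 28],
    [0, 0, 0, 0, 0, 0, 28],
    [0, 0, 0, 0, 0, 0, 28],
    [0, 0, 0, 0, 0, 0, 28],
  ],
)

```text
clock: 19.0
position: [0.5059, 0.1839, -0.0106]
eef_rot: [0.998, -0.061, -0.001, 0.001]
ft_force: [-3.9, -3.4, 3.3]
grip_width: 0.0358
finger_force: 20.0
```

```bash
python3 jaw.py|tail -2
```

```text
now [(np.float64(-43.0), np.float64(16.5)), (np.float64(-47.0), np.float64(14.0)), (np.float64(-46.0), np.float64(13.0)), (np.float64(-44.0), np.float64(13.0)), (np.float64(14.5), np.float64(16.0)), None]
box y -19.5 49.5
```

Emit:
servo_tool(
  increments=[
    [0, 0, 0, 0, 0, 0, 28],
    [0, 0, 0, 0, 0, 0, 28],
    [0, 0, 0, 0, 0, 0, 28],
    [0, 0, 0, 0, 0, 0, 28],
    [0, 0, 0, 0, 0, 0, 28],
  ],
)

```text
clock: 19.55
position: [0.5059, 0.184, -0.0106]
eef_rot: [0.998, -0.061, -0.001, 0.001]
ft_force: [-4.0, -3.1, 3.5]
grip_width: 0.0356
finger_force: 20.0
```

```bash
python3 jaw.py|tail -2
```

```text
now [(np.float64(-44.0), np.float64(15.5)), (np.float64(-46.0), np.float64(12.5)), (np.float64(-44.0), np.float64(12.5)), (np.float64(-44.0), np.float64(14.5)), (np.float64(8.5), np.float64(19.5)), None]
box y -11.5 49.5
```

Emit:
servo_tool(
  increments=[
    [0, 0, 0, 0, 0, 0, 28],
    [0, 0, 0, 0, 0, 0, 28],
    [0, 0, 0, 0, 0, 0, 28],
    [0, 0, 0, 0, 0, 0, 28],
    [0, 0, 0, 0, 0, 0, 28],
  ],
  force=22,
)

```text
clock: 20.1
position: [0.5059, 0.1844, -0.0106]
eef_rot: [0.998, -0.061, -0.001, 0.001]
ft_force: [-4.2, -2.1, 2.9]
grip_width: 0.0352
finger_force: 21.9
```

```bash
python3 -c "
from cell import manip
print(manip.job_done())"
```

```text
the job is handed in; nothing more can be done
None
```

I handed the job in at about 20 s: the small red box is upright between the pads, and the trigger is still held at 22 N, which puts an estimated 20 N on the box. I judged that from the squeeze stalling 3 mm short of full and giving about as a sprung pad would; no verdict came back.

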